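# Lock a test gauge into a sleeve-type air coupler

## Task

Fit the pressure gauge to the air coupler: pull the coupler's sleeve down until it catches and stays down by itself, then push the gauge's plug straight down into the mouth until the sleeve springs back up and locks it, and let go. The stop inside is delicate and its depth differs, so press by feel, stop as soon as the sleeve has sprung up, and never press the gauge on the coupler with more than 30 N. Leave the blanking plug in its rack and do not disturb the jar or the oil bottle.

Things in the scene. Friction and masses are not known exactly. Their poses are not given: they have to be found in the camera images.
- coupler: The air coupler, fixed on the bench: dark base plate 120x85x8 mm (x, y), a grey block 82x68 mm on it up to 86 mm, and on top an upright steel barrel 30 mm in outer diameter, open at the top (mouth at z = 150 mm). Origin: centre of the underside; z is up. Its yaw does not matter for the work.
- coupler_mouth (a point): Centre of the barrel's open mouth, on the bore axis, 150 mm above the bench; bore 22 mm wide. Four locking pins 8 to 12 mm below the mouth bar the way as long as the sleeve is up.
- plunger_top (a point): Point on the bore axis 16 mm below the mouth, where the top of the spring plunger stands at rest. Pushing it in takes 4 N plus 0.3 N per mm. The catch trips when the plug's tip is somewhere 21 to 35 mm below the mouth (hidden, differs each time; push about 9 to 15 N). A hard stop comes within 1 mm after that. The point does not move with the plunger.
- sleeve_mid (a point): Point on the axis of the sliding sleeve, half-way up it, moving with it. The sleeve is a dark knurled tube, 42 mm outer diameter, 34 mm long, around the top of the barrel; when up, its top edge stands 2 mm above the mouth and its middle at z = 135 mm. It can be gripped from the sides with the fingers pointing down.
- sleeve (a joint): How far the sleeve is down, m: 0 fully up (locked), 0.011 at its lower stop. A spring of 6 to 10 N pushes it up; near the end a catch adds about 3 N. Pulled past 0.009 it clicks over the catch and, let go, stays at about 0.009. Only a plug pressed deep enough trips the catch; the sleeve then springs up by itself, with the plug still held or not.
- gauge_case (a point): Centre of the gauge's round steel case (44 mm diameter, 28 mm high, white dial with pointer facing up), 76 mm above the plug's tip: the place to grasp. Below it a brass neck, a brass hexagon (about 30 mm wide, 44 to 56 mm above the tip) and the plug nose. Gauge 91 mm tall, about 0.16 kg; it starts upright in one of the rack's holes, hexagon on the rack's top.
- gauge_tip (a point): Centre of the flat lower end of the gauge's steel plug nose (17 mm wide, chamfered to 20 mm), z axis up along the gauge. The nose has a waist 13 mm wide, 8 to 30 mm above the tip, for the locking pins. Once locked and let go, the plunger lifts the gauge until the pins hold its tip 20 mm below the mouth.
- rack: Black block with two upright through holes, fixed on the bench, 70x165x50 mm (x, y, z); holes 23.5 mm wide, on its own y axis at +42 and -42 mm. Origin: centre of its underside.
- blank_plug: Blanking plug in the other hole of the rack: the same plug nose and hexagon, but only a narrow knurled steel knob 26 mm wide on top and no dial; 78 mm tall. Origin: centre of its lower end. Leave it there.
- layout_jar: Round jar, 51 mm diameter, 76 mm tall, standing on the bench beyond the work. Origin: centre of its underside. Leave it.
- oil_bottle: Slim squeeze bottle with a pointed spout, 46 mm diameter, 140 mm tall, standing beyond the coupler. Origin: centre of its underside. Leave it.
Things that resemble listed ones, but are neither listed nor needed, are in the scene too. Of the things that look like the coupler, the larger one is meant.

How it is judged:
On the way, in this order (a step that is already met when the one before it is completed fails the run):
1. the sleeve has been pulled down and stays down by itself, not touched by the fingers, with the gauge not yet in the mouth (value of joint sleeve above 0.0075 m and contact force between the fingers and coupler below 0.2 N and distance between gauge_tip and coupler_mouth above 0.02 m), for 0.2 s.
2. the gauge's plug is in the bore, at least 16.5 mm deep, and the sleeve has sprung up (value of joint sleeve below 0.002 m and horizontal distance between gauge_tip and coupler_mouth below 0.004 m and z of gauge_tip in the frame of coupler between 0.11 and 0.1335 m and angle between gauge_tip's own z axis and vertical below 0.1 rad), for 0.2 s.
At the end, for the whole second after the job is handed in: The sleeve is fully up (less than 2 mm down), the gauge stands upright (within 0.1 rad) and at rest in the coupler, its tip 16.5 to 40 mm below the mouth and within 4 mm of the bore axis; the blanking plug is still in its hole (within 20 mm, upright) (all of step 2 and linear speed of gauge below 0.02 m/s and distance of blank_plug from where it was at the start of the episode below 0.02 m and angle between blank_plug's own z axis and vertical below 0.3 rad); the robot touches nothing.
It fails at once if the gauge is pressed on the coupler (any part of it) with more than 30 N (contact force between gauge and coupler above 30 N).
It fails at once if the blanking plug is moved by more than 30 mm (distance of blank_plug from where it was at the start of the episode above 0.03 m).
It fails at once if the jar or the oil bottle is moved by more than 20 mm (distance of any of layout_jar, oil_bottle from where it was at the start of the episode above 0.02 m).
It also fails if it takes over 67 s, if anything falls off the work surface, if the arm or the gripper's body presses on something with over 40 N, if the wrist force passes 120 N, or if a joint passes its speed limit or range.

## Robot

A 6-joint arm with a two-finger parallel gripper is mounted at the origin on a cart in front of the work surface, level with it; the furniture and walls round the work are solid. World frame = base frame: x ahead of the robot, y to its left, z up, the work surface at z = 0. Lengths are in m, angles in rad, forces in N, time in s.
With the tool pointing down it reaches from about 0.375 to 0.975 m from the base axis. Payload 3.8 kg.
Tool frame: the origin (TCP) lies at the very end of the fingers, on their centre line; the grasp point (between the pads) lies 19 mm behind it; z points along the fingers, y is the line along which they close (so a half turn about z gives the same grasp; the last joint's range is limited). The gripper opens to 85 mm and grips with 20 to 120 N. Pads are 22 mm wide; open, the fingers measure 114 mm over their backs; the gripper's body (76 mm by 85 mm) begins 54 mm behind the grasp point. The pads swing forward as they close: fully open they stand 13 mm farther back than shut.
Start: joints at [1.178, 0.264, 1.604, -0, 1.274, -0.037], TCP at [0.235, 0.633, 0.231] pointing down, gripper open.
Joint ranges: [-2.63, 2.63], [-0.94, 2.18], [0.31, 2.57], [-1.31, 4.45], [0, 2.66], [-2.55, 2.55]. Speed limits (rad/s): [2.57, 2.57, 3.14, 3.14, 3.14, 3.14].

## Interface

Orientations are given as a rotation vector (axis times angle).
In Python, from workcell import monitor, viewer, job gives the robot as it stands. The module is installed in compiled form; this text tells all that it offers.
- The arm moves only by the tool step_arm, never from a script. Its argument "series" is one flat list of numbers, 4 for each row, row after row: the shift along the tool's x, y, z in m, then the turn about the tool's z in rad. A call has 1 to 8 rows; each row is the pose to reach, as a shift and turn from the pose commanded when the call began, along the tool's axes at that moment; what a row does not reach only later rows make up. A row lasts 1/8 s, in which the tool goes at most 62.5 mm and 10.7 degrees, less where a joint would pass 70% of its speed; a pose out of reach is approached as far as the arm can. A call with a gripper value outside its range is refused whole. "gripper" is the opening, from 0 (shut) to 1 (fully open), set as the call begins (left out, the last holds). The fingers move at their own pace and stop on an object; "newtons" is the grip in N (left out, the last holds). Time passes only in rows, so rows that repeat a pose let the fingers close. It gives the time, the measured TCP pose, the force, the opening and the grip force at its end, in the units of the state.
- monitor.read_state(): the state, without advancing time (a new reading comes with each control period).
- viewer.read_camera(name): name is "scene" or "top"; returns a dict with "image" (480x640x3 uint8, red, green, blue), "intrinsics" (3x3 intrinsics, pixels), "T" (4x4, takes a point from camera to world coordinates). Camera axes: x right, y up, looking along -z (the intrinsics and any distortion apply to the point x, -y, -z); pixel columns grow to the right and rows downward; lengths in m; the calibration is good to about 2 mm. A picture is of the moment at which its call begins. There is no depth.
- job.finish_job(): hands the job in; it is judged then, once.
Trained networks look in a picture, given as the dict that the camera call returned (one of the last four; its "shot" number tells which), for a name from the list of things; names that differ only in an ending like _2 or _b are one class to them, and where a whole thing is asked for, a point or a joint stands for the part that bears it (a point fixed in the world has none). Each returns a list of dicts, best first, with "score" (0 to 1); they miss things now and then, are a little off and sometimes report something else, mostly with a low value. They report only what shows in the picture. A call takes as long as a camera call. They do not tell look-alikes from the thing itself.
- viewer.boxes_of(picture, label): "extent" ([centre column, centre row, width, height] in pixels, round what is visible of it).
- viewer.spot_point(picture, label): "point" ([column, row] in pixels: a listed point, or the origin of a listed thing).
The state is a dict: "time": time; "q": joint angles; "joint_vel": joint speeds; "joint_torque": joint torques, N m; "tool_pos": TCP position; "tcp_rot": TCP orientation; "wrist_force": force on the tool from outside, world axes, zero at the start; "torque": the same for the moment, N m; "width": opening from 0.0 (shut) to 1.0 (fully open); "grip_force": force on a finger pad.
Only numpy, scipy, OpenCV 4.12 (cv2) and the standard library are available. Lean on these libraries where they do the work, as an engineer would, in place of code of your own. Each camera call takes 0.05 s, during which the arm holds its last target. There are 200 camera calls.

## Working session

There is one attempt and no reset: what is moved stays moved. The work goes in short steps, Python scripts to look and compute and a tool call to move; the robot and the scene stay as the last step left them, time stands still between calls to the robot, and variables do not carry over. Pictures are saved under pics/ and viewed, at most 10 in all, crops included, and the job is handed in when it is done.

Besides the shell and the picture viewer there is one more tool, called after ">>>" as name(argument=value, ...) on one line, values as JSON. step_arm: Moves the arm, as the interface text tells. Its arguments: {"type":"object","properties":{"series":{"type":"array"},"gripper":{"type":"number"},"newtons":{"type":"number"}},"required":["series"]}

```bash
mkdir -p pics; cat > h.py <<'E'
import numpy as np, cv2
from workcell import monitor, viewer, job
def ray(p,uv):
    K=np.array(p["intrinsics"]);T=np.array(p["T"])
    d=np.linalg.inv(K)@np.array([uv[0],uv[1],1.]);d=np.array([d[0],-d[1],-d[2]])
    return T[:3,3],T[:3,:3]@d/np.linalg.norm(d)
def atz(p,uv,z):
    o,d=ray(p,uv);return o+d*(z-o[2])/d[2]
def tri(a,ua,b,ub):
    o1,d1=ray(a,ua);o2,d2=ray(b,ub)
    s=np.linalg.lstsq(np.c_[d1,-d2],o2-o1,rcond=None)[0]
    x,y=o1+s[0]*d1,o2+s[1]*d2
    return (x+y)/2,np.linalg.norm(x-y)
def save(p,n,crop=None,f=1):
    im=p["image"][:,:,::-1]
    if crop: im=im[crop[1]:crop[3],crop[0]:crop[2]]
    cv2.imwrite("pics/"+n,cv2.resize(im,None,fx=f,fy=f,interpolation=cv2.INTER_CUBIC))
E
python3 - <<'E'
from h import *
np.set_printoptions(precision=4,suppress=True)
s=monitor.read_state();print({k:np.round(v,4) for k,v in s.items()})
a=viewer.read_camera("scene");b=viewer.read_camera("top")
save(a,"s0.png");save(b,"t0.png")
for n,p in(("scene",a),("top",b)):
    print(n,p["T"][:3,3] if hasattr(p["T"],'shape') else p["T"])
    for l in["coupler_mouth","sleeve_mid","gauge_case","gauge_tip","rack","blank_plug","layout_jar","oil_bottle","coupler"]:
        print(l,[(np.round(d["point"],1).tolist(),round(d["score"],2)) for d in viewer.spot_point(p,l)[:4]])
E
```

```text
{'time': np.float64(0.0), 'q': array([ 1.1781,  0.2647,  1.6054, -0.    ,  1.2737, -0.0369]), 'joint_vel': array([-0.0015,  0.001 ,  0.0029, -0.    , -0.0002, -0.0013]), 'joint_torque': array([ -0.0011, -51.5116, -36.7311,   0.0001,   0.0128,  -0.    ]), 'tool_pos': array([0.2348, 0.632 , 0.23  ]), 'tcp_rot': array([-0.5558, -3.0915,  0.0035]), 'wrist_force': array([-0.6282, -0.0948, -0.4328]), 'torque': array([-0.0172,  0.0296, -0.0147]), 'grip_force': np.float64(0.0), 'width': np.float64(1.0054)}
scene [-0.0641  0.7162  0.555 ]
coupler_mouth [([156.7, 287.5], 0.94), ([271.3, 310.4], 0.71), ([407.4, 230.3], 0.66)]
sleeve_mid [([159.8, 292.6], 0.66), ([407.0, 241.7], 0.61), ([298.1, 389.4], 0.23)]
gauge_case [([349.8, 248.0], 0.73), ([271.8, 354.1], 0.6), ([275.5, 312.6], 0.56)]
gauge_tip []
rack [([297.2, 389.0], 0.8), ([346.9, 250.5], 0.56)]
blank_plug [([295.8, 389.0], 0.29)]
layout_jar [([273.7, 312.6], 0.78)]
oil_bottle [([349.2, 248.3], 0.76)]
coupler [([404.8, 307.3], 0.86), ([165.6, 344.7], 0.74)]
top [ 0.2947 -0.0063  1.4097]
coupler_mouth [([372.1, 305.5], 0.93), ([211.8, 196.0], 0.65), ([371.9, 299.9], 0.41)]
sleeve_mid [([369.9, 302.5], 0.55), ([214.8, 196.4], 0.48)]
gauge_case [([218.5, 301.7], 0.58), ([240.9, 307.0], 0.36), ([371.8, 303.0], 0.35)]
gauge_tip []
rack [([241.9, 307.1], 0.76)]
blank_plug [([256.3, 313.7], 0.65)]
layout_jar [([300.8, 235.0], 0.56), ([372.1, 301.8], 0.54)]
oil_bottle [([423.2, 211.2], 0.63)]
coupler [([365.5, 310.1], 0.75), ([220.2, 211.4], 0.72)]
```

View pics/s0.png

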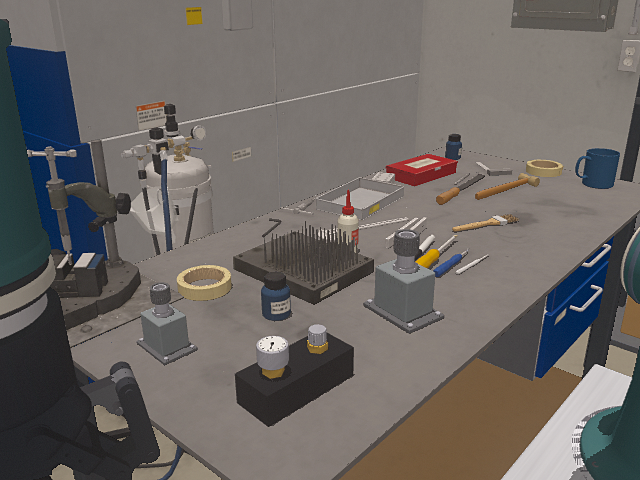

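View pics/t0.png

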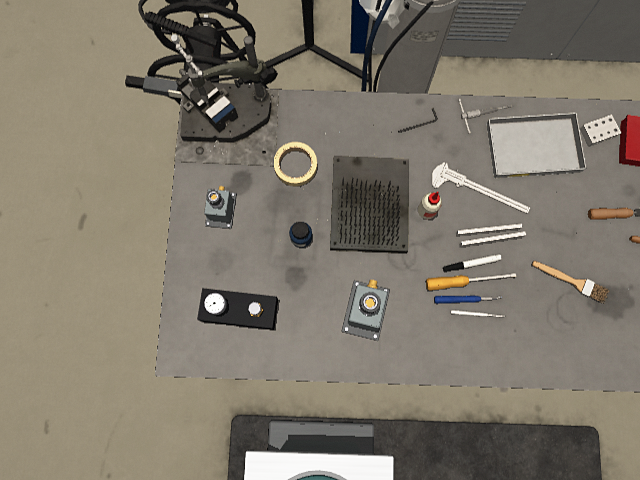

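The scene shows two couplers. The one at scene (407,235) / top (371,303) is larger, and the one at scene (158,290) / top (215,197) is small. The larger one is meant. The rack is at scene (297,380). It holds the white-dial gauge at scene (272,350) / top (215,303) and the narrow-knob blank plug at scene (317,338) / top (255,309). The jar is at scene (276,296) and the oil bottle at scene (348,215).

```bash
python3 - <<'E'
from h import *
np.set_printoptions(precision=4,suppress=True)
a=viewer.read_camera("scene");b=viewer.read_camera("top")
print(a["T"],b["T"],a["intrinsics"],b["intrinsics"],[k for k in a])
for n,u,v in [("mouth",(407.4,231),(372,304.5)),("small",(157.5,287.5),(213.5,196.2)),("dial",(272,345),(215,303)),("jar",(275,278),(300.5,232)),("blank",(317,328),(255,308.5)),("bottle",(348,196),(433,196))]:
    print(n,*tri(a,u,b,v))
for c,z in (((372,304.5),.152),((215,303),.137),((255,308.5),.11)): print(atz(b,c,z))
ca=np.hstack([cv2.resize(a["image"][215:405,225:445],(440,380)),cv2.resize(b["image"][270:345,195:395][:, :],(360,135)) if 0 else cv2.resize(b["image"][265:345,330:410],(380,380),interpolation=cv2.INTER_CUBIC)])
cv2.imwrite("pics/c1.png",cv2.resize(ca,None,fx=.95,fy=.95)[:,:,::-1])
cb=cv2.resize(b["image"][280:340,190:290],None,fx=8,fy=8,interpolation=cv2.INTER_CUBIC)
cv2.imwrite("pics/c2.png",cb[:,:,::-1])
E
```

```text
[[-0.7428  0.2585 -0.6176 -0.0641]
 [-0.6695 -0.3018  0.6788  0.7162]
 [-0.0109  0.9177  0.3972  0.555 ]
 [ 0.      0.      0.      1.    ]] [[ 0.032   0.9721 -0.2323  0.2947]
 [-0.9995  0.0324 -0.0021 -0.0063]
 [ 0.0055  0.2322  0.9727  1.4097]
 [ 0.      0.      0.      1.    ]] [[613.6595   0.     313.5808]
 [  0.     613.6595 238.5463]
 [  0.       0.       1.    ]] [[622.3503   0.     327.5791]
 [  0.     622.3503 235.1209]
 [  0.       0.       1.    ]] ['image', 'intrinsics', 'T', 'shot']
mouth [ 0.4564 -0.096   0.1546] 0.007261554163128658
small [0.6868 0.2504 0.1063] 0.005286987598355634
dial [0.4544 0.2311 0.0916] 0.002180547277991084
jar [0.6218 0.0586 0.0705] 0.00565582085855713
blank [0.447  0.147  0.0822] 0.0030977156385457926
bottle [ 0.6953 -0.2273  0.1274] 0.0008327899131472749
[ 0.4536 -0.0981  0.152 ]
[0.4481 0.2223 0.137 ]
[0.4426 0.1429 0.11  ]
```

View pics/c1.png

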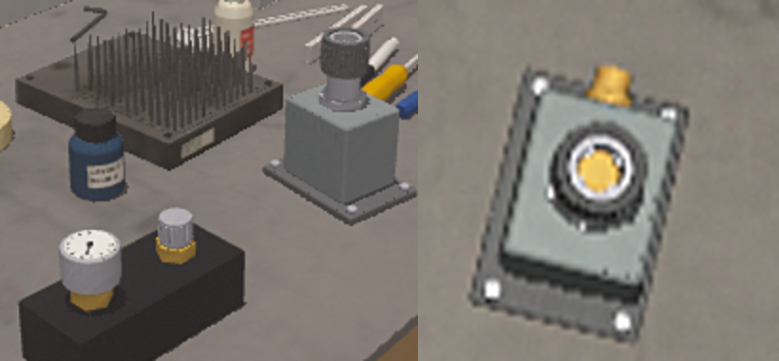

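View pics/c2.png

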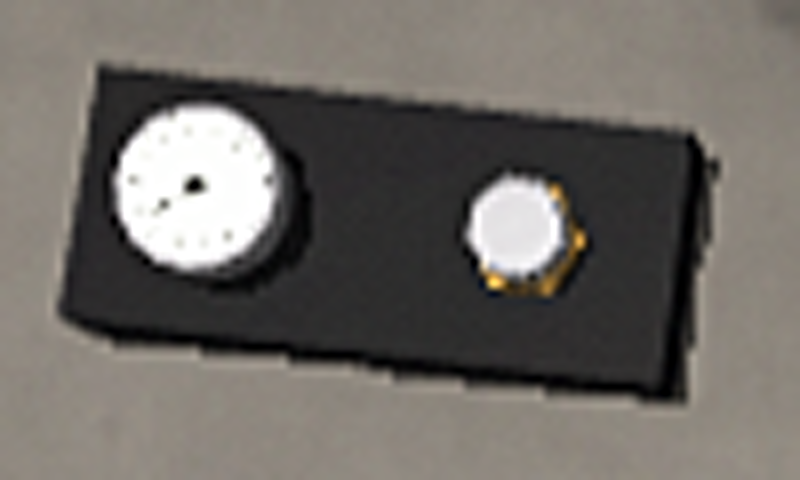

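In the crops, the larger coupler's mouth is at about top (370,302) and scene (406.6,235). The dial is at top (213.9,302.8) and scene (272,345.5). The narrow blank plug stays where it is. Next I'll fit these points sub-pixel.

```bash
cat >> h.py <<'E'
def ell(p,uv,mask,r=25,f=8):
    """sub-pixel ellipse of the blob of mask(hsv) nearest uv"""
    u,v=map(int,uv);c=p["image"][v-r:v+r,u-r:u+r]
    c=cv2.resize(c,None,fx=f,fy=f,interpolation=cv2.INTER_CUBIC)
    m=mask(cv2.cvtColor(c,cv2.COLOR_RGB2HSV).astype(int)).astype(np.uint8)*255
    cs,_=cv2.findContours(m,cv2.RETR_EXTERNAL,cv2.CHAIN_APPROX_NONE)
    cs=[k for k in cs if cv2.contourArea(k)>30*f]
    k=min(cs,key=lambda k:abs(np.linalg.norm(k.mean((0,1))-r*f)))
    e=cv2.fitEllipse(cv2.convexHull(k))
    return np.array(e[0])/f-.5+f**-1/2+[u-r,v-r],np.array(e[1])/f
white=lambda h:(h[...,2]>150)&(h[...,1]<60)
bright=lambda h:(h[...,2]>125)
E
python3 - <<'E'
from h import *
from scipy.spatial.transform import Rotation as R
np.set_printoptions(precision=4,suppress=True)
a=viewer.read_camera("scene");b=viewer.read_camera("top")
da,db=ell(a,(272,345),lambda h:h[...,2]>185),ell(b,(214,303),white)
print(da,db,tri(a,da[0],b,db[0]))
for t in(125,150,170):
    mb=ell(b,(370,302),lambda h:h[...,2]>t,r=9);print(t,mb,atz(b,mb[0],.15))
for p,uv in((a,(406,235)),(b,(370,302))):
  for t in(60,75,90):
    try:
        e=ell(p,uv,lambda h:h[...,2]<t,r=22);print(t,e)
    except Exception as x:print(x)
save(a,"m1.png",(380,220,435,275),10)
s=monitor.read_state();print(R.from_rotvec(s["tcp_rot"]).as_matrix())
E
```

```text
(array([271.8416, 344.0743]), array([17.0374, 30.4613])) (array([214.0075, 302.8941]), array([19.9259, 20.7201])) (array([0.4539, 0.2325, 0.0941]), np.float64(0.0012080933151456608))
125 (array([369.9888, 301.7765]), array([14.545 , 14.8774])) [ 0.4593 -0.094   0.15  ]
150 (array([369.9818, 301.7693]), array([14.2012, 14.4631])) [ 0.4593 -0.094   0.15  ]
170 (array([369.9848, 301.782 ]), array([13.9352, 14.1642])) [ 0.4593 -0.094   0.15  ]
60 (array([417.0013, 251.1624]), array([ 8.9217, 12.2487]))
75 (array([399.8375, 231.675 ]), array([1.9578, 5.4233]))
90 (array([406.5442, 233.4043]), array([ 7.9202, 19.1041]))
60 (array([366.5865, 306.3269]), array([12.0761, 19.5341]))
75 (array([368.8382, 305.6189]), array([18.9084, 22.1695]))
90 (array([369.8409, 301.0329]), array([16.9157, 18.8243]))
[[-0.9373  0.3484 -0.    ]
 [ 0.3484  0.9373 -0.    ]
 [ 0.     -0.     -1.    ]]
```

View pics/m1.png

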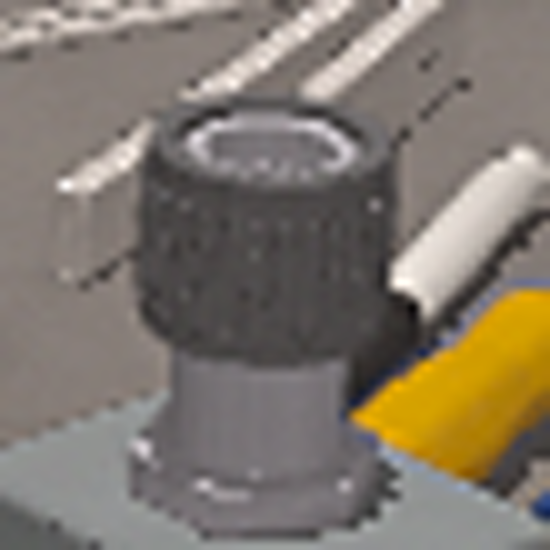

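The rim shows at about scene (406.9,234.3), with the sleeve fully up. I'll check the height, then move above the coupler with the closing axis along world x.

```bash
cat >> h.py <<'E'
from scipy.spatial.transform import Rotation as R
np.set_printoptions(precision=4,suppress=True)
def delta(target,yaw_y=None):
    s=monitor.read_state();M=R.from_rotvec(s["tcp_rot"]).as_matrix()
    print("pos",s["tool_pos"],"shift",M.T@(np.array(target)-s["tool_pos"]),"yaw of y deg",np.degrees(np.arctan2(M[1,1],M[0,1])),"F",s["wrist_force"],"t",s["time"],"w",s["width"],s["grip_force"])
E
python3 - <<'E'
from h import *
a=viewer.read_camera("scene");b=viewer.read_camera("top")
print(tri(a,(406.9,234.3),b,(369.98,301.78)),atz(a,(406.9,234.3),.15),atz(b,(214,302.9),.097),atz(a,(271.8,344.1),.097))
delta([.459,-.094,.23])
E
```

```text
(array([ 0.4597, -0.0939,  0.1488]), np.float64(0.000597537811953033)) [ 0.4585 -0.0915  0.15  ] [0.4531 0.2316 0.097 ] [0.4512 0.2358 0.097 ]
pos [0.2351 0.6327 0.2313] shift [-0.463  -0.6032  0.0013] yaw of y deg 69.61570427713052 F [-0.1745  0.4878  0.0454] t 1.3 w 0.9928964545822323 0.0
```

>>> step_arm(series=[-0.463, -0.603, 0.0, 1.215, -0.463, -0.603, 0.0, 1.215, -0.463, -0.603, 0.0, 1.215, -0.463, -0.603, 0.0, 1.215, -0.463, -0.603, 0.0, 1.215, -0.463, -0.603, 0.0, 1.215, -0.463, -0.603, 0.0, 1.215, -0.463, -0.603, 0.0, 1.215], gripper=1)

```text
time: 2.3
tool_pos: [0.3828, 0.1531, 0.2318]
tcp_rot: [2.221, 2.221, 0.002]
wrist_force: [1.0, 0.1, 0.4]
width: 1.001
grip_force: 0.0
```

```bash
python3 -c "
from h import *
delta([.459,-.0935,.23])"
```

```text
pos [0.3828 0.1531 0.2318] shift [-0.2466  0.0763  0.0018] yaw of y deg -0.00978829874964537 F [0.9712 0.0775 0.3844] t 2.3 w 1.0008350336459937 0.0
```

>>> step_arm(series=[-0.247, 0.076, 0.0, 0.0, -0.247, 0.076, 0.0, 0.0, -0.247, 0.076, 0.0, 0.0, -0.247, 0.076, 0.0, 0.0, -0.247, 0.076, 0.0, 0.0, -0.247, 0.076, 0.0, 0.0])

```text
time: 3.05
tool_pos: [0.4583, -0.0923, 0.2312]
tcp_rot: [-2.223, -2.219, -0.0]
wrist_force: [-0.9, 0.5, -0.2]
width: 1.001
grip_force: 0.0
```

```bash
python3 -c "
from h import *
delta([.459,-.0935,.116])"
```

```text
pos [ 0.4583 -0.0923  0.2312] shift [-0.0012  0.0008  0.1152] yaw of y deg -0.10924934702556086 F [-0.9494  0.5379 -0.1788] t 3.05 w 1.0009064865127817 0.0
```

>>> step_arm(series=[-0.001, 0.001, 0.05, 0.0, -0.001, 0.001, 0.1, 0.0, -0.001, 0.001, 0.117, 0.0, -0.001, 0.001, 0.117, 0.0])

```text
time: 3.55
tool_pos: [0.4585, -0.0918, 0.1136]
tcp_rot: [-2.218, -2.222, 0.002]
wrist_force: [0.2, 0.1, 0.8]
width: 1.001
grip_force: 0.0
```

>>> step_arm(series=[0, 0, 0, 0, 0, 0, 0, 0, 0, 0, 0, 0, 0, 0, 0, 0, 0, 0, 0, 0, 0, 0, 0, 0, 0, 0, 0, 0, 0, 0, 0, 0], gripper=0.35, newtons=20)

```text
time: 4.55
tool_pos: [0.4604, -0.0934, 0.1157]
tcp_rot: [2.221, 2.22, 0.002]
wrist_force: [-0.4, -0.0, 6.0]
width: 0.492
grip_force: 21.0
```

>>> step_arm(series=[0, 0, 0, 0, 0, 0, 0, 0, 0, 0, 0.003, 0, 0, 0, 0.006, 0, 0, 0, 0.009, 0, 0, 0, 0.011, 0], newtons=60, gripper=0.3)

```text
time: 5.3
tool_pos: [0.4606, -0.0934, 0.1054]
tcp_rot: [2.221, 2.22, 0.002]
wrist_force: [-6.9, 2.1, 23.8]
width: 0.485
grip_force: 61.5
```

>>> step_arm(series=[0, 0, 0, 0, 0, 0, 0, 0, 0, 0, 0, 0, 0, 0, 0, 0, 0, 0, -0.06, 0, 0, 0, -0.12, 0, 0, 0, -0.12, 0], gripper=1)

```text
time: 6.18
tool_pos: [0.4634, -0.0941, 0.2295]
tcp_rot: [2.214, 2.214, 0.009]
wrist_force: [-0.5, -0.1, 0.1]
width: 1.003
grip_force: 0.0
```

```bash
python3 -c "
from h import *
a=viewer.read_camera('scene');b=viewer.read_camera('top')
save(a,'m2.png',(370,180,450,280),6)
delta([.452,.233,.23])"
```

```text
pos [ 0.4599 -0.0932  0.224 ] shift [ 0.3262 -0.0078 -0.0062] yaw of y deg 0.0019080635674063016 F [-0.5663  0.2961 -0.6491] t 6.275 w 0.9962143728745878 0.0
```

View pics/m2.png

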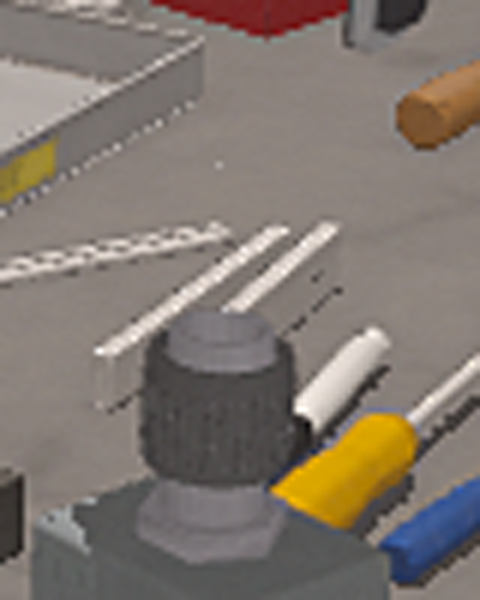

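The sleeve stays down: the barrel now stands about 9 mm clear above it, with its rim at about scene (407,234.6). Next I'll go to the gauge.

>>> step_arm(series=[0.325, -0.006, -0.005, 0, 0.325, -0.006, -0.005, 0, 0.325, -0.006, -0.005, 0, 0.325, -0.006, -0.005, 0, 0.325, -0.006, -0.005, 0, 0.325, -0.006, -0.005, 0, 0.325, -0.006, -0.005, 0, 0.325, -0.006, -0.005, 0])

```text
time: 7.28
tool_pos: [0.453, 0.2303, 0.2272]
tcp_rot: [-2.223, -2.22, 0.004]
wrist_force: [-0.2, -0.3, 0.0]
width: 0.998
grip_force: 0.0
```

```bash
python3 -c "
from h import *
delta([.4537,.232,.062])"
```

```text
pos [0.453  0.2303 0.2272] shift [0.002  0.001  0.1652] yaw of y deg -0.06623313284720622 F [-0.2412 -0.3078  0.0408] t 7.275 w 0.99805180705254 0.0
```

>>> step_arm(series=[0.001, 0.001, 0.06, 0, 0.001, 0.001, 0.12, 0, 0.001, 0.001, 0.155, 0, 0.001, 0.001, 0.165, 0, 0.001, 0.001, 0.165, 0, 0.001, 0.001, 0.165, 0])

```text
time: 8.02
tool_pos: [0.4563, 0.2332, 0.0654]
tcp_rot: [2.221, 2.22, 0.006]
wrist_force: [-0.1, 0.9, -0.1]
width: 0.998
grip_force: 0.0
```

>>> step_arm(series=[0, 0, 0, 0, 0, 0, 0, 0, 0, 0, 0, 0, 0, 0, 0, 0, 0, 0, 0, 0, 0, 0, 0, 0, 0, 0, 0, 0, 0, 0, 0, 0], gripper=0.4, newtons=25)

```text
time: 9.02
tool_pos: [0.4549, 0.2333, 0.0642]
tcp_rot: [2.221, 2.221, 0.002]
wrist_force: [-2.2, -0.1, 5.8]
width: 0.509
grip_force: 25.1
```

>>> step_arm(series=[0, 0, 0, 0, 0, 0, 0, 0, 0, 0, -0.01, 0, 0, 0, -0.04, 0, 0, 0, -0.09, 0, 0, 0, -0.14, 0, 0, 0, -0.185, 0, 0, 0, -0.185, 0], newtons=60)

```text
time: 10.02
tool_pos: [0.4569, 0.2341, 0.2533]
tcp_rot: [2.219, 2.219, 0.013]
wrist_force: [-0.4, 0.4, -2.3]
width: 0.504
grip_force: 62.8
```

```bash
python3 -c "
from h import *
delta([.460,-.0935,.24])"
```

```text
pos [0.4569 0.2341 0.2533] shift [-0.3276  0.003   0.0121] yaw of y deg 0.006320125560443894 F [-0.4283  0.4465 -2.2751] t 10.025 w 0.5035423921375647 62.82722353935242
```

>>> step_arm(series=[-0.05, 0.001, 0, 0, -0.1, 0.002, 0, 0, -0.15, 0.003, 0, 0, -0.2, 0.004, 0, 0, -0.25, 0.005, 0, 0, -0.29, 0.005, 0, 0, -0.315, 0.005, 0, 0, -0.326, 0.005, 0, 0])

```text
time: 11.02
tool_pos: [0.4582, -0.094, 0.2464]
tcp_rot: [-2.222, -2.217, 0.003]
wrist_force: [-0.3, 0.1, -2.1]
width: 0.497
grip_force: 62.8
```

>>> step_arm(series=[0, 0, 0, 0, 0, 0, 0, 0, 0, 0, 0, 0, 0, 0, 0, 0])

```text
time: 11.52
tool_pos: [0.4595, -0.0924, 0.2484]
tcp_rot: [2.22, 2.223, 0.0]
wrist_force: [0.2, -0.5, -2.2]
width: 0.499
grip_force: 62.8
```

```bash
python3 -c "
from h import *
a=viewer.read_camera('scene');b=viewer.read_camera('top')
save(a,'m3.png',(360,140,460,265),4.7)
b2=b['image'][260:350,320:420];cv2.imwrite('pics/m3t.png',cv2.resize(b2,None,fx=6,fy=6,interpolation=cv2.INTER_CUBIC)[:,:,::-1])
for p in(a,b):
  for l in ('gauge_tip','gauge_case','coupler_mouth'):print(l,[(d['point'],d['score']) for d in viewer.spot_point(p,l)[:3]])
delta([.460,-.0935,.24])"
```

```text
gauge_tip [([349.6, 250.9], 0.75), ([408.0, 211.3], 0.57)]
gauge_case [([409.0, 168.5], 0.84)]
coupler_mouth [([156.1, 287.3], 0.74), ([407.1, 232.5], 0.73)]
gauge_tip []
gauge_case []
coupler_mouth [([371.8, 306.4], 0.91), ([213.8, 196.7], 0.82)]
pos [ 0.4594 -0.0931  0.2483] shift [-0.0004  0.0006  0.0083] yaw of y deg -0.0038484344324698104 F [-0.5914  0.1746 -2.3823] t 11.925 w 0.4996906231510923 62.75104880332947
```

View pics/m3.png

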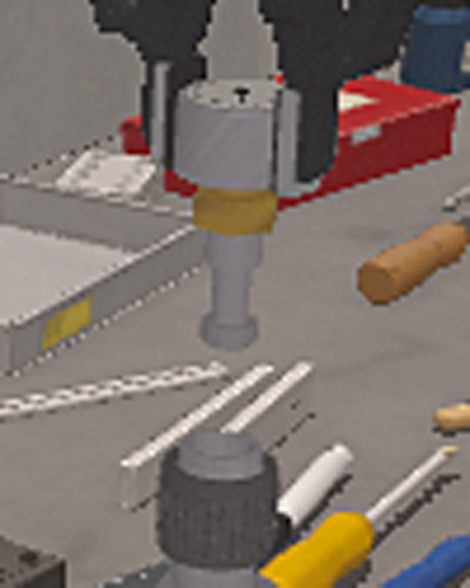

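The gauge hangs upright. Its plug tip is at about scene (408.7,211), above the barrel rim at about (407,234). I'll compare the axis columns numerically.

```bash
python3 -c "
from h import *
a=viewer.read_camera('scene')
K=np.array(a['intrinsics']);Ti=np.linalg.inv(a['T'])
def pr(P):
    c=Ti@np.r_[P,1];v=K@[c[0],-c[1],-c[2]];return v[:2]/v[2]
for P in [(.46,-.0935,.150),(.46,-.0935,.145),(.46,-.0935,.19),(.46,-.0935,.2),(.46,-.0935,.21),(.465,-.0935,.2),(.46,-.0885,.2)]:print(P,pr(P))
g=cv2.cvtColor(a['image'],cv2.COLOR_RGB2GRAY).astype(float)
for r in (197,200,203,206,209,211,235,237,239,243,248,252,255):
    print(r,g[r,388:428].astype(int))
"
```

```text
(0.46, -0.0935, 0.15) [406.8172 233.7135]
(0.46, -0.0935, 0.145) [406.6707 236.4401]
(0.46, -0.0935, 0.19) [408.0095 211.5177]
(0.46, -0.0935, 0.2) [408.3135 205.8601]
(0.46, -0.0935, 0.21) [408.6198 200.1581]
(0.465, -0.0935, 0.2) [405.7859 205.1797]
(0.46, -0.0885, 0.2) [406.5996 206.6663]
197 [114 114 115 114 114 118 114 113 114 114 113 111 108 162 139 130 130 112
 108 118 123 125 124 122 121 114 135 135 136 135 133 132 131 134 133 133
 133 133 132 132]
200 [116 116 115 113 111 111 109 106 182 108 127 128 130 132 133 135 139 117
 111 118 121 123 123 122 117 114 137 136 136 135 134 134 134 135 133 133
 134 134 134 134]
203 [113 110 107 138 128 128 128 131 132 134 136 135 134 134 135 135 139 107
 112 119 122 123 124 123 114 125 136 136 136 134 135 135 132 134 134 133
 133 134 133 134]
206 [128 127 130 132 131 130 132 131 132 131 132 132 132 132 134 136 123  99
 111 121 123 122 124 122 114 130 138 136 134 134 135 134 135 134 135 135
 134 135 137 136]
209 [132 131 132 132 133 133 132 133 134 135 136 135 136 140 128  97 105 107
 107 109 108 112 112 106 108 111 105 136 136 136 135 136 1
[... 676 characters left out ...]
33 130 128
 122 136 218 221]
243 [131 125 126 127 132 114  71  60  67  70  71  71  74  72  73  73  77  73
  78  78  74  74  74  76  78  77  76  74  75  69  59  89 127 113 210 228
 226 220 211 199]
248 [ 86 125 130 134 137 100  71  73  73  67  78  64  74  76  76  76  75  83
  75  71  78  77  76  75  71  77  71  76  79  61  62 220 251 237 214 196
 184 164 101  61]
252 [133 132 133 132 140  77  58  67  74  72  77  71  77  76  78  73  71  77
  77  73  79  76  84  76  73  76  75  76  82  80  70  55  48  37  85  63
  62  58 125 148]
255 [133 133 133 133 136 100  66  63  73  73  77  67  77  74  75  76  70  83
  76  75  77  67  78  76  76  69  75  66  74  77  53  42  49  62  55 139
 167 161 161 158]
```

>>> step_arm(series=[0.001, 0.001, 0.01, 0, 0.001, 0.001, 0.02, 0, 0.001, 0.001, 0.03, 0, 0.001, 0.001, 0.035, 0, 0.001, 0.001, 0.037, 0, 0.001, 0.001, 0.039, 0, 0.001, 0.001, 0.041, 0, 0.001, 0.001, 0.043, 0])

```text
time: 12.98
tool_pos: [0.4606, -0.0922, 0.2054]
tcp_rot: [2.221, 2.221, 0.0]
wrist_force: [-0.2, 0.6, -1.4]
width: 0.5
grip_force: 62.8
```

>>> step_arm(series=[0, 0, 0.0015, 0, 0, 0, 0.003, 0, 0, 0, 0.0045, 0, 0, 0, 0.006, 0, 0, 0, 0.006, 0])

```text
time: 13.6
tool_pos: [0.4603, -0.0921, 0.1991]
tcp_rot: [-2.221, -2.221, 0.0]
wrist_force: [-0.5, 0.2, -2.4]
width: 0.502
grip_force: 62.8
```

>>> step_arm(series=[0, 0, 0.0015, 0, 0, 0, 0.003, 0, 0, 0, 0.0045, 0, 0, 0, 0.006, 0, 0, 0, 0.006, 0])

```text
time: 14.22
tool_pos: [0.4603, -0.0921, 0.1931]
tcp_rot: [-2.221, -2.221, 0.0]
wrist_force: [0.7, 0.2, -1.7]
width: 0.494
grip_force: 62.8
```

Tip is about 15 mm deep with no contact yet. Next comes the plunger, up to the 21 mm zone.

>>> step_arm(series=[0, 0, 0.001, 0, 0, 0, 0.002, 0, 0, 0, 0.003, 0, 0, 0, 0.004, 0, 0, 0, 0.004, 0])

```text
time: 14.85
tool_pos: [0.4606, -0.0921, 0.1894]
tcp_rot: [2.221, 2.221, 0.0]
wrist_force: [-1.4, 0.4, 2.5]
width: 0.499
grip_force: 63.2
```

```bash
cat > sl.py <<'E'
from h import *
a=viewer.read_camera('scene');s=monitor.read_state()
g=cv2.cvtColor(a['image'],cv2.COLOR_RGB2GRAY).astype(float)
# dark sleeve rows along its axis: front top edge ~row 241 when down, ~237 when up
print(g[228:264,402:411].mean(1).astype(int),s['tool_pos'],s['wrist_force'],s['time'])
E
python3 sl.py
```

```text
[120 120 124 122 118 117 117 117 117 112 124 123 125 127  72  74  74  75
  74  78  75  74  74  75  76  74  77  74  74  75  75  74  69 107 126 123] [ 0.4606 -0.0922  0.1895] [-1.0552  0.0911  2.7664] 14.9
```

```bash
cat > sl.py <<'E'
from h import *
a=viewer.read_camera('scene');s=monitor.read_state()
g=cv2.cvtColor(a['image'],cv2.COLOR_RGB2GRAY).astype(float)[225:270,402:411].mean(1)
d=np.where(g<90)[0]+225
print("sleeve rows",d.min(),d.max(),"z",s['tool_pos'][2],"F",s['wrist_force'],s['time'])
E
python3 sl.py
```

```text
sleeve rows 242 260 z 0.18943680297902468 F [-2.006  -0.2667  2.7463] 14.95
```

>>> step_arm(series=[0, 0, 0.0005, 0, 0, 0, 0.001, 0, 0, 0, 0.0015, 0])

```text
time: 15.32
tool_pos: [0.4606, -0.0921, 0.1879]
tcp_rot: [2.221, 2.221, 0.0]
wrist_force: [-1.8, 0.1, 3.7]
width: 0.496
grip_force: 63.2
```

```bash
python3 sl.py
```

```text
sleeve rows 242 260 z 0.18777198293843092 F [-1.5792  0.0752  2.7892] 15.375
```

>>> step_arm(series=[0, 0, 0.0003, 0, 0, 0, 0.0006, 0])

```text
time: 15.62
tool_pos: [0.4605, -0.0921, 0.1873]
tcp_rot: [2.221, 2.221, 0.0]
wrist_force: [-0.7, -1.0, 2.8]
width: 0.498
grip_force: 63.2
```

```bash
python3 sl.py
```

```text
sleeve rows 242 260 z 0.18722343562865865 F [-1.6009 -0.0283  2.9934] 15.675
```

>>> step_arm(series=[0, 0, 0.0003, 0, 0, 0, 0.0006, 0])

```text
time: 15.92
tool_pos: [0.4606, -0.0921, 0.1867]
tcp_rot: [2.221, 2.221, 0.0]
wrist_force: [-0.5, -0.7, 3.1]
width: 0.5
grip_force: 63.2
```

```bash
python3 sl.py
```

```text
sleeve rows 242 260 z 0.18662151529953225 F [-1.0396  0.4006  3.4177] 15.975
```

>>> step_arm(series=[0, 0, 0.0003, 0, 0, 0, 0.0006, 0])

```text
time: 16.23
tool_pos: [0.4606, -0.0921, 0.1861]
tcp_rot: [2.221, 2.221, 0.0]
wrist_force: [0.3, 0.4, 3.7]
width: 0.498
grip_force: 63.2
```

```bash
python3 sl.py
```

```text
sleeve rows 242 260 z 0.1859847444025673 F [-0.9529 -0.41    4.2097] 16.275
```

>>> step_arm(series=[0, 0, 0.0003, 0, 0, 0, 0.0006, 0])

```text
time: 16.52
tool_pos: [0.4605, -0.0921, 0.1854]
tcp_rot: [2.221, 2.221, 0.0]
wrist_force: [0.4, 0.1, 4.4]
width: 0.495
grip_force: 63.2
```

```bash
python3 sl.py
```

```text
sleeve rows 242 260 z 0.18540512890142663 F [-0.165  -0.9651  3.2419] 16.575
```

>>> step_arm(series=[0, 0, 0.0003, 0, 0, 0, 0.0006, 0])

```text
time: 16.82
tool_pos: [0.4605, -0.0921, 0.1848]
tcp_rot: [2.221, 2.221, 0.0]
wrist_force: [1.0, -0.9, 3.7]
width: 0.496
grip_force: 63.2
```

```bash
python3 sl.py
```

```text
sleeve rows 242 260 z 0.18479891981050028 F [0.5397 0.7903 4.2126] 16.875
```

>>> step_arm(series=[0, 0, 0.0003, 0, 0, 0, 0.0006, 0])

```text
time: 17.12
tool_pos: [0.4605, -0.0921, 0.1842]
tcp_rot: [2.221, 2.221, 0.0]
wrist_force: [-0.8, 0.6, 4.6]
width: 0.499
grip_force: 63.2
```

```bash
python3 sl.py
```

```text
sleeve rows 242 260 z 0.18420002335687255 F [0.9714 0.0804 4.7128] 17.175
```

>>> step_arm(series=[0, 0, 0.0003, 0, 0, 0, 0.0006, 0])

```text
time: 17.42
tool_pos: [0.4605, -0.0921, 0.1836]
tcp_rot: [2.221, 2.221, 0.0]
wrist_force: [0.4, -0.2, 5.1]
width: 0.497
grip_force: 63.2
```

```bash
python3 sl.py
```

```text
sleeve rows 242 260 z 0.18361939478606407 F [ 0.1691 -0.1819  4.2475] 17.475
```

>>> step_arm(series=[0, 0, 0.0003, 0, 0, 0, 0.0006, 0])

```text
time: 17.73
tool_pos: [0.4605, -0.0921, 0.183]
tcp_rot: [2.221, 2.221, 0.0]
wrist_force: [0.9, -0.2, 4.2]
width: 0.497
grip_force: 63.2
```

```bash
python3 sl.py
```

```text
sleeve rows 242 260 z 0.18302680943480407 F [ 0.3663 -0.4379  3.9278] 17.775
```

>>> step_arm(series=[0, 0, 0.0003, 0, 0, 0, 0.0006, 0])

```text
time: 18.02
tool_pos: [0.4605, -0.0921, 0.1825]
tcp_rot: [2.221, 2.221, 0.0]
wrist_force: [-0.2, -0.0, 4.5]
width: 0.497
grip_force: 63.2
```

```bash
python3 sl.py
```

```text
sleeve rows 242 260 z 0.18240722736692638 F [0.8729 0.1192 4.4352] 18.075
```

>>> step_arm(series=[0, 0, 0.0003, 0, 0, 0, 0.0006, 0])

```text
time: 18.32
tool_pos: [0.4605, -0.0921, 0.1819]
tcp_rot: [2.221, 2.221, 0.0]
wrist_force: [0.7, -0.5, 4.8]
width: 0.498
grip_force: 63.2
```

```bash
python3 sl.py
```

```text
sleeve rows 242 260 z 0.1818142519282984 F [1.3866 0.0313 5.2824] 18.375
```

>>> step_arm(series=[0, 0, 0.0003, 0, 0, 0, 0.0006, 0])

```text
time: 18.62
tool_pos: [0.4605, -0.0921, 0.1813]
tcp_rot: [2.221, 2.221, 0.0]
wrist_force: [0.5, -0.0, 5.4]
width: 0.494
grip_force: 63.2
```

```bash
python3 sl.py
```

```text
sleeve rows 242 260 z 0.18123609521054265 F [ 1.0115 -0.3269  4.5439] 18.675
```

>>> step_arm(series=[0, 0, 0.0003, 0, 0, 0, 0.0006, 0])

```text
time: 18.92
tool_pos: [0.4605, -0.0921, 0.1807]
tcp_rot: [2.221, 2.221, 0.0]
wrist_force: [1.0, -0.1, 5.6]
width: 0.492
grip_force: 63.2
```

```bash
python3 sl.py
```

```text
sleeve rows 242 260 z 0.18064322136645714 F [ 0.496  -0.4161  5.9732] 18.975
```

>>> step_arm(series=[0, 0, 0.0003, 0, 0, 0, 0.0006, 0])

```text
time: 19.23
tool_pos: [0.4605, -0.0921, 0.1801]
tcp_rot: [2.221, 2.221, 0.0]
wrist_force: [0.4, 0.1, 5.1]
width: 0.498
grip_force: 63.2
```

```bash
python3 sl.py
```

```text
sleeve rows 242 260 z 0.18007267793188894 F [ 1.4897 -0.6089  4.6925] 19.275
```

>>> step_arm(series=[0, 0, 0.0003, 0, 0, 0, 0.0006, 0])

```text
time: 19.52
tool_pos: [0.4605, -0.0921, 0.1796]
tcp_rot: [2.221, 2.221, 0.0]
wrist_force: [-0.0, -0.4, 5.6]
width: 0.501
grip_force: 63.2
```

```bash
python3 sl.py
```

```text
sleeve rows 242 260 z 0.1795143680186067 F [0.6013 0.1439 5.5208] 19.575
```

>>> step_arm(series=[0, 0, 0.0003, 0, 0, 0, 0.0006, 0])

```text
time: 19.82
tool_pos: [0.4605, -0.0921, 0.179]
tcp_rot: [2.221, 2.221, 0.0]
wrist_force: [1.3, -0.1, 5.7]
width: 0.499
grip_force: 63.2
```

```bash
python3 sl.py
```

```text
sleeve rows 242 260 z 0.1789363051000324 F [ 1.0016 -0.2834  5.4349] 19.875
```

>>> step_arm(series=[0, 0, 0.0003, 0, 0, 0, 0.0006, 0])

```text
time: 20.12
tool_pos: [0.4605, -0.0921, 0.1785]
tcp_rot: [2.221, 2.221, 0.0]
wrist_force: [0.1, -0.3, 8.2]
width: 0.5
grip_force: 63.2
```

```bash
python3 sl.py
```

```text
sleeve rows 242 260 z 0.17855649565266082 F [-0.5839  0.7442  7.3415] 20.175
```

The force is rising, so I'll use smaller steps.

>>> step_arm(series=[0, 0, 0.0003, 0, 0, 0, 0.0003, 0])

```text
time: 20.42
tool_pos: [0.4605, -0.0922, 0.1785]
tcp_rot: [2.221, 2.221, 0.0]
wrist_force: [-0.3, -0.6, 7.7]
width: 0.498
grip_force: 63.4
```

```bash
python3 sl.py
```

```text
sleeve rows 242 260 z 0.17844126223450504 F [ 0.0708 -0.3851  8.0318] 20.475
```

>>> step_arm(series=[0, 0, 0.0003, 0, 0, 0, 0.0003, 0])

```text
time: 20.72
tool_pos: [0.4606, -0.0921, 0.1783]
tcp_rot: [2.221, 2.221, 0.0]
wrist_force: [-0.4, 0.2, 9.1]
width: 0.495
grip_force: 63.6
```

```bash
python3 sl.py
```

```text
sleeve rows 242 260 z 0.17834642259264843 F [ 0.003  -0.3119  8.9712] 20.775
```

>>> step_arm(series=[0, 0, 0.0003, 0, 0, 0, 0.0003, 0])

```text
time: 21.02
tool_pos: [0.4606, -0.0922, 0.1782]
tcp_rot: [2.221, 2.221, 0.0]
wrist_force: [-1.0, 0.5, 10.1]
width: 0.498
grip_force: 63.8
```

```bash
python3 sl.py
```

```text
sleeve rows 242 260 z 0.17821984655459905 F [-1.1425  0.7748 10.1129] 21.075
```

>>> step_arm(series=[0, 0, 0.0003, 0, 0, 0, 0.0003, 0])

```text
time: 21.32
tool_pos: [0.4606, -0.0922, 0.1781]
tcp_rot: [2.221, 2.221, 0.0]
wrist_force: [-0.8, 0.0, 10.3]
width: 0.498
grip_force: 64.0
```

```bash
python3 sl.py
```

```text
sleeve rows 242 260 z 0.17808130206905715 F [-0.9349  0.6941 10.748 ] 21.375
```

>>> step_arm(series=[0, 0, 0.0003, 0, 0, 0, 0.0003, 0])

```text
time: 21.62
tool_pos: [0.4606, -0.0922, 0.1779]
tcp_rot: [2.221, 2.221, 0.0]
wrist_force: [-1.7, 0.1, 11.3]
width: 0.494
grip_force: 64.1
```

```bash
python3 sl.py
```

```text
sleeve rows 242 260 z 0.17793016559420993 F [-1.4499  0.9203 11.7392] 21.675
```

```bash
python3 -c "
from h import *
a=viewer.read_camera('scene')
save(a,'m4.png',(380,185,440,265),7.5)
K=np.array(a['intrinsics']);Ti=np.linalg.inv(a['T'])
def pr(P):
    c=Ti@np.r_[P,1];v=K@[c[0],-c[1],-c[2]];return v[:2]/v[2]
for z in(.15,.155,.16,.165,.175,.185):print(z,pr((.46,-.0935,z)))"
```

```text
0.15 [406.8172 233.7135]
0.155 [406.9642 230.9764]
0.16 [407.1118 228.2287]
0.165 [407.26   225.4705]
0.175 [407.5581 219.9218]
0.185 [407.8585 214.33  ]
```

View pics/m4.png

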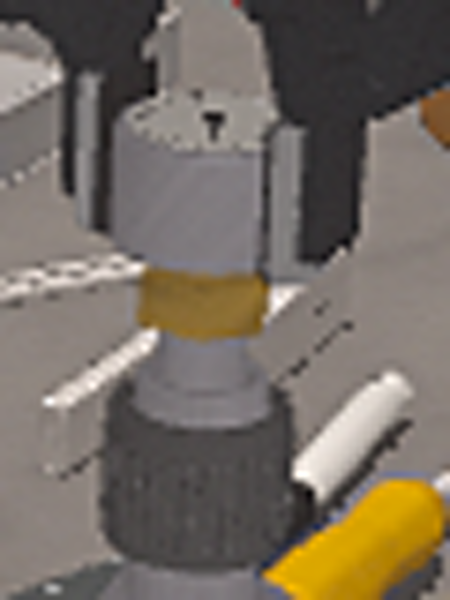

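The rim is centred at about crop x 200 and the plug body at about 203, so the gauge is upright. The resistance began at about 29.5 mm depth, where the plug's upper shoulder enters the mouth. There is also a growing side force (-x, +y), so it may be rubbing the rim. I'll back off, shift the way the force pushes, and try again.

>>> step_arm(series=[0, 0, -0.0015, 0, 0, 0, -0.003, 0, 0.0008, -0.0005, -0.003, 0, 0.0008, -0.0005, -0.003, 0])

```text
time: 22.22
tool_pos: [0.4604, -0.0917, 0.18]
tcp_rot: [2.22, 2.22, 0.0]
wrist_force: [0.9, -1.1, 5.0]
width: 0.499
grip_force: 63.5
```

```bash
python3 sl.py
```

```text
sleeve rows 242 260 z 0.18005102748842358 F [ 0.7375 -0.7584  4.9826] 22.275
```

>>> step_arm(series=[0, 0, 0.0005, 0, 0, 0, 0.001, 0, 0, 0, 0.0015, 0, 0, 0, 0.0015, 0])

```text
time: 22.78
tool_pos: [0.4604, -0.0918, 0.1786]
tcp_rot: [2.22, 2.22, 0.0]
wrist_force: [0.8, -1.2, 6.6]
width: 0.498
grip_force: 63.5
```

```bash
python3 sl.py
```

```text
sleeve rows 242 260 z 0.17866797706399612 F [ 1.8901 -1.6202  5.889 ] 22.825
```

>>> step_arm(series=[0, 0, 0.0003, 0, 0, 0, 0.0005, 0])

```text
time: 23.08
tool_pos: [0.4605, -0.0918, 0.1784]
tcp_rot: [2.22, 2.22, 0.0]
wrist_force: [1.2, -1.6, 7.4]
width: 0.5
grip_force: 63.4
```

```bash
python3 sl.py
```

```text
sleeve rows 242 260 z 0.17844054592712266 F [ 0.304  -1.0118  7.3538] 23.125
```

The onset is at the same height as before the shift, so this looks like the catch itself. I'll carry on, with the force limited to about 20 N.

>>> step_arm(series=[0, 0, 0.0004, 0, 0, 0, 0.0008, 0, 0, 0, 0.0008, 0])

```text
time: 23.5
tool_pos: [0.4605, -0.0918, 0.1781]
tcp_rot: [2.22, 2.22, 0.0]
wrist_force: [-0.0, -1.3, 10.7]
width: 0.501
grip_force: 63.8
```

```bash
python3 sl.py
```

```text
sleeve rows 242 260 z 0.17813202183937035 F [-0.3644 -0.4094 10.0118] 23.55
```

>>> step_arm(series=[0, 0, 0.0003, 0, 0, 0, 0.0006, 0, 0, 0, 0.0006, 0])

```text
time: 23.92
tool_pos: [0.4606, -0.0919, 0.1779]
tcp_rot: [2.22, 2.22, 0.0]
wrist_force: [-1.4, -1.0, 11.6]
width: 0.5
grip_force: 64.1
```

```bash
python3 sl.py
```

```text
sleeve rows 242 260 z 0.17786580368655064 F [-1.0273 -1.8127 12.0533] 23.975
```

>>> step_arm(series=[0, 0, 0.0003, 0, 0, 0, 0.0006, 0, 0, 0, 0.0006, 0])

```text
time: 24.35
tool_pos: [0.4605, -0.0918, 0.1767]
tcp_rot: [2.22, 2.22, 0.0]
wrist_force: [1.0, -1.0, 8.4]
width: 0.498
grip_force: 63.8
```

```bash
python3 sl.py
```

```text
sleeve rows 242 260 z 0.17670675357589197 F [ 0.4251 -2.1213  9.7441] 24.4
```

The shoulder snapped past something (z dropped 1.2 mm), but the sleeve is still down. I'll continue and ease the side load.

>>> step_arm(series=[-0.0004, 0, 0.0, 0, -0.0004, 0, 0.0002, 0, -0.0004, 0, 0.0004, 0])

```text
time: 24.78
tool_pos: [0.4605, -0.092, 0.1765]
tcp_rot: [2.22, 2.22, 0.001]
wrist_force: [-0.6, 0.0, 10.1]
width: 0.503
grip_force: 63.8
```

```bash
python3 sl.py
```

```text
sleeve rows 242 260 z 0.17647590291579776 F [-0.5723 -0.2548  9.7332] 24.825
```

>>> step_arm(series=[0, 0, 0.0003, 0, 0, 0, 0.0004, 0])

```text
time: 25.08
tool_pos: [0.4605, -0.092, 0.1763]
tcp_rot: [2.22, 2.221, 0.001]
wrist_force: [-0.5, -0.5, 11.7]
width: 0.497
grip_force: 63.8
```

```bash
python3 sl.py
```

```text
sleeve rows 242 260 z 0.17627436231303922 F [-1.2581 -1.1181 11.09  ] 25.125
```

>>> step_arm(series=[0, 0, 0.0003, 0, 0, 0, 0.0004, 0])

```text
time: 25.38
tool_pos: [0.4605, -0.092, 0.176]
tcp_rot: [2.22, 2.22, 0.001]
wrist_force: [-1.8, -0.2, 11.9]
width: 0.497
grip_force: 63.9
```

```bash
python3 sl.py
```

```text
sleeve rows 242 260 z 0.17604770568633515 F [-2.9085  0.1952 12.4477] 25.425
```

>>> step_arm(series=[0, -0.0005, 0, 0, 0, -0.0005, 0.0003, 0])

```text
time: 25.68
tool_pos: [0.4605, -0.0921, 0.176]
tcp_rot: [2.22, 2.22, 0.002]
wrist_force: [-1.0, -0.7, 12.8]
width: 0.496
grip_force: 63.9
```

```bash
python3 sl.py
```

```text
sleeve rows 242 260 z 0.17599294742285565 F [-0.8721  0.0089 11.5357] 25.725
```

>>> step_arm(series=[0, 0, 0.0003, 0, 0, 0, 0.0005, 0, 0, 0, 0.0005, 0])

```text
time: 26.1
tool_pos: [0.4604, -0.092, 0.1751]
tcp_rot: [2.22, 2.22, 0.002]
wrist_force: [1.0, -0.2, 10.1]
width: 0.5
grip_force: 64.0
```

```bash
python3 sl.py
```

```text
sleeve rows 237 255 z 0.17511962027934744 F [-0.2891  0.2575  9.7169] 26.15
```

The sleeve has sprung up (rows 237–255). I'll let the plunger lift the gauge gently before letting go.

>>> step_arm(series=[0, 0, -0.002, 0, 0, 0, -0.004, 0, 0, 0, -0.006, 0, 0, 0, -0.008, 0, 0, 0, -0.0095, 0, 0, 0, -0.0105, 0, 0, 0, -0.0105, 0])

```text
time: 27.02
tool_pos: [0.4596, -0.0918, 0.1843]
tcp_rot: [2.221, 2.221, 0.0]
wrist_force: [3.8, -0.9, 3.8]
width: 0.493
grip_force: 63.3
```

```bash
python3 sl.py
```

```text
sleeve rows 237 255 z 0.18427518198578244 F [ 3.5456 -1.5212  4.1945] 27.075
```

Now I'll let go. The fingers open in place, then retreat upward.

>>> step_arm(series=[0, 0.0005, 0, 0, 0, 0.0005, 0, 0, 0, 0.0005, 0, 0, 0, 0.0005, 0, 0, 0, 0.0005, 0, 0, 0, 0.0005, 0, 0, 0, 0.0005, 0, 0], gripper=1)

```text
time: 27.95
tool_pos: [0.46, -0.0917, 0.1842]
tcp_rot: [2.221, 2.221, 0.0]
wrist_force: [-0.7, 0.3, 0.9]
width: 0.998
grip_force: 0.0
```

>>> step_arm(series=[0, 0, -0.03, 0, 0, 0, -0.07, 0, 0, 0, -0.11, 0, 0, 0, -0.13, 0, 0, 0, -0.13, 0, 0, 0, -0.13, 0])

```text
time: 28.7
tool_pos: [0.4591, -0.0915, 0.3123]
tcp_rot: [-2.22, -2.22, 0.002]
wrist_force: [0.5, 0.0, -0.3]
width: 1.002
grip_force: 0.0
```

```bash
python3 sl.py; python3 -c "
from h import *
a=viewer.read_camera('scene')
save(a,'m5.png',(220,140,460,410),2.2)"
```

```text
sleeve rows 237 255 z 0.31192981570600664 F [ 0.3681  0.4692 -0.0038] 28.75
```

View pics/m5.png

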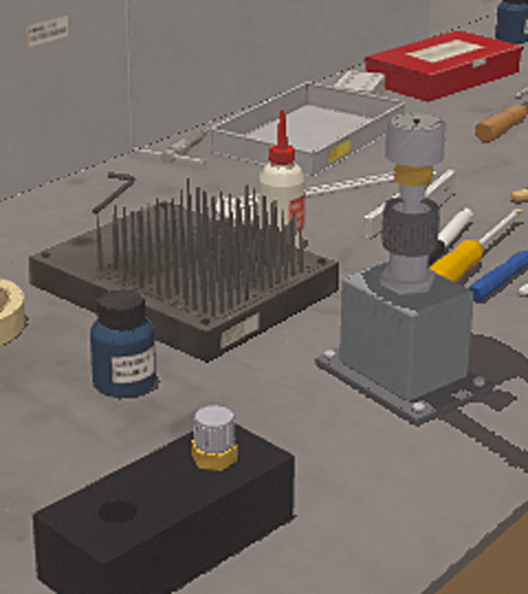

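The gauge stands upright in the coupler with the sleeve up, at crop (411,180). The blanking plug, jar and bottle are untouched, and the gripper is clear.

```bash
python3 -c "
from h import *
print(job.finish_job())"
```

```text
the job is handed in; nothing more can be done
None
```

The gauge is locked in the coupler, with the sleeve sprung back up and the gripper clear. The wrist force stayed under 13 N while pressing, and the blanking plug, jar and bottle look undisturbed in the last picture. The job is handed in at about 29 s; no verdict came back.

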